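# Check the brake levers of a catering trolley

### The arm

A 6-joint arm with a two-finger parallel gripper is mounted at the origin on the work surface. World frame = base frame: x ahead of the robot, y to its left, z up, the work surface at z = 0. Lengths are in m, angles in degrees, forces in N, time in s.
With the tool pointing down it reaches from about 0.375 to 0.9 m from the base axis. Payload 3.1 kg.
Tool frame: the origin (TCP) lies on the centre line of the jaws, within the pads' length; the fingertips stand 25 mm ahead of it and the grasp point (between the pads) lies 6 mm ahead of it; z points along the fingers, y is the line along which they close (so a half turn about z gives the same grasp; the last joint's range is limited). The gripper opens to 87 mm and grips with 3 to 60 N. Pads are 19 mm wide; open, the fingers measure 117 mm over their backs; the gripper's body (75 mm by 190 mm) begins 51 mm behind the grasp point.
Start: joints at [-84.425, 30.224, 82.088, -0, 67.689, -10.227], TCP at [0.17, -0.601, 0.248] pointing down, gripper open.
Joint ranges: [-176.69, 176.69], [-43.24, 126.21], [12.49, 139.97], [-82, 262], [0, 151.66], [-163.58, 163.58]. Speed limits (degrees/s): [159.86, 159.86, 180, 180, 180, 180].

### API

Orientations are given as a 3x3 rotation matrix whose columns are the frame's x, y, z axes.
In Python, from rig import read_state, capture, camera_params, hand_in gives the robot as it stands.
- The arm moves only by the tool apply_moves, never from a script. Its argument "rows" is a list of rows, each an object of numbers: "x", "y", "z": the shift along the tool's x, y, z in mm; "rx", "ry", "rz": the turn, a rotation vector about the tool's x, y, z in units of 6 degrees (1.0 is 6 degrees); "claw": the closure in counts, from 0 (fully open) to 255 (shut). A call has 1 to 10 rows; each row is the pose to reach, as a shift and turn from the pose commanded when the call began, along the tool's axes at that moment; what a row does not reach only later rows make up. A row lasts 1/8 s, in which the tool goes at most 62.5 mm and 10.7 degrees, less where a joint would pass 70% of its speed; a pose out of reach is approached as far as the arm can. A call with a gripper value outside its range is refused whole. The fingers move at their own pace and stop on an object; the grip force is fixed at half the most. Time passes only in rows, so rows that repeat a pose let the fingers close. It gives the time, the measured TCP pose, the force, the opening and the grip force at its end, in the units of the state.
- read_state(): the state, without advancing time (a new reading comes with each control period).
- capture(name): name is "side" or "top" or "wrist"; returns (picture, depth): 384x512x3 uint8, red, green, blue; 384x512 float32, m along the optical axis (not along the pixel's ray), 0 where there is no reading.
- camera_params(name): a dict with "fx", "fy", "cx", "cy" (pixels), "xyz" and "orientation" of the camera in the world. Camera axes: x right, y up, looking along -z (the intrinsics and any distortion apply to the point x, -y, -z); pixel columns grow to the right and rows downward; lengths in m; the calibration is good to about 2 mm. The wrist camera is an equidistant fisheye: a pixel r from the principal point sees the ray r / f radians off the axis. A picture is of the moment at which its call begins: read the wrist's pose just before it. camera_params takes no time and is no camera call; for the wrist camera it gives the pose at the moment of the call.
- hand_in(): hands the job in; it is judged then, once.
The state is a dict: "time_s": time; "joint_positions": joint angles; "qvel": joint speeds; "tau": joint torques, N m; "position": TCP position; "tcp_rot": TCP orientation; "force": force on the tool from outside, world axes, zero at the start; "moment": the same for the moment, N m; "opening": opening from 0.0 (shut) to 1.0 (fully open); "grasp_force": force on a finger pad.
Only numpy, scipy, OpenCV 4.12 (cv2) and the standard library are available. Lean on these libraries where they do the work, as an engineer would, in place of code of your own. Each camera call takes 0.05 s, during which the arm holds its last target. There are 200 camera calls.

### The job

Check the two hand levers on the trolley's push bar, the long one first and then the short one: press each lever in towards the bar with the outside of the fingers until it stops just short of the bar, keep it there for about a second, then let it spring fully out before going on. Press without forcing, grip nothing, do not push on the bar itself, and leave the things standing around where they are. Finish with both levers sprung out.

Things in the scene. Friction and masses are not known exactly. Their poses are not given: they have to be found in the camera images.
- trolley: steel catering trolley standing on the floor beyond the table's edge; does not roll. Origin in the middle of its push bar, on the bar's axis, 170 mm above the table top; y along the bar, x away from the robot over the trolley. The bar is 32 mm round and 500 mm long, with bent ends leading to the deck. The deck (540 mm wide, top 90 mm below the bar's axis) begins 175 mm beyond the bar; between bar and deck is open air down to the floor
- long_clamp: black plastic clamp (46 mm round, 34 mm long) fixed round the trolley's push bar, carrying the long lever. Origin on the bar's axis; y runs along the bar (towards the robot's left), x points horizontally away from the bar to the side where the lever is (away from the robot, towards the trolley's deck), z up. Its place along the bar varies.
- long_pivot (a point): the long lever's vertical hinge pin, 34 mm from the bar's axis along the clamp's x, at the height of the bar's axis
- long_press (a point): where to press the long lever: on the face that looks away from the bar, 110 mm from the hinge pin, at mid height. It moves with the lever. Its y runs along the lever to the tip, its x points out of the pressed face, z up. Pressing here takes about 4 to 8 N from first touch to the rigid stop; 10 to 15 N at the stop is ample
- long_lever (a joint): angle of the long lever (rad): 0 sprung out, 0.34 at its stop, where it is parallel to the bar with 12 mm of air between them (lever's centre line 34 mm from the bar's axis). Plain aluminium blade, 153 mm from hinge pin to tip, 12 mm thick, 22 mm tall, centred on the height of the bar's axis, pointing to the clamp's +y. At rest it slants away from the bar by 0.34 rad. A spring returns it
- short_clamp: black plastic clamp (46 mm round, 34 mm long) fixed round the trolley's push bar, carrying the short lever. Origin on the bar's axis; y runs along the bar (towards the robot's left), x points horizontally away from the bar to the side where the lever is (away from the robot, towards the trolley's deck), z up. Its place along the bar varies.
- short_pivot (a point): the short lever's vertical hinge pin, 34 mm from the bar's axis along the clamp's x, at the height of the bar's axis
- short_press (a point): where to press the short lever: on the face that looks away from the bar, 75 mm from the hinge pin, at mid height. It moves with the lever. Its y runs along the lever to the tip, its x points out of the pressed face, z up. Pressing here takes about 3 to 8 N from first touch to the rigid stop; 10 to 15 N at the stop is ample
- short_lever (a joint): angle of the short lever (rad): 0 sprung out, 0.4 at its stop, where it is parallel to the bar with 12 mm of air between them (lever's centre line 34 mm from the bar's axis). Plain aluminium blade, 103 mm from hinge pin to tip, 12 mm thick, 22 mm tall, centred on the height of the bar's axis, pointing to the clamp's +y. At rest it slants away from the bar by 0.4 rad. A spring returns it
- sauce_bottle: loose brown bottle, 52 mm round, 110 mm tall, standing on the table; origin under its base. Leave alone
- bowl: loose white bowl, 100 mm round, 50 mm tall, on the trolley's deck; origin under its base. Leave alone
- loaf_tin: loose dark loaf tin, 90 x 140 x 60 mm, on the deck; origin under its base. Leave alone
- spice_jar: loose glass jar, 60 mm round, 90 mm tall, on the table; origin under its base. Leave alone

How it is judged (in metres and radians):
On the way, in this order (a step that is already met when the one before it is completed fails the run):
1. the long lever is pressed to its stop by the fingers and kept there, the short one still out (value of joint long_lever above 0.31 rad and value of joint short_lever below 0.05 rad and contact force between the fingers and long_clamp above 1 N), for 0.6 s.
2. the long lever has sprung out again, the short one still out (value of joint long_lever below 0.04 rad and value of joint short_lever below 0.05 rad), for 0.1 s.
3. the short lever is pressed to its stop by the fingers and kept there, the long one out (value of joint short_lever above 0.365 rad and value of joint long_lever below 0.05 rad and contact force between the fingers and short_clamp above 1 N), for 0.6 s.
At the end, for the whole second after the job is handed in: both levers are sprung out again (within 0.04 rad of rest) and the bottle, bowl, tin and jar are within 15 mm of where they stood (value of joint each of long_lever, short_lever below 0.04 rad and distance of each of sauce_bottle, bowl, loaf_tin, spice_jar from where it was at the start of the episode below 0.015 m); the robot touches nothing.
It fails at once if a lever is forced (over 45 N) (contact force between the fingers and long_clamp above 45 N or contact force between the fingers and short_clamp above 45 N).
It fails at once if the fingers push on or grip the bar or trolley (over 5 N) (contact force between the fingers and trolley above 5 N).
It fails at once if both levers are pressed at once (value of joint each of long_lever, short_lever above 0.12 rad).
It fails at once if a bystander is moved (distance of any of sauce_bottle, bowl, loaf_tin, spice_jar from where it was at the start of the episode above 0.015 m).
It also fails if it takes over 59 s, if anything falls off the work surface, if the arm or the gripper's body presses on something with over 40 N, if the wrist force passes 120 N, or if a joint passes its speed limit or range.

## Working session

There is one attempt and no reset: what is moved stays moved. The work goes in short steps, Python scripts to look and compute and a tool call to move; the robot and the scene stay as the last step left them, time stands still between calls to the robot, and variables do not carry over. Pictures are saved under pics/ and viewed, at most 10 in all, crops included, and the job is handed in when it is done.

Besides the shell and the picture viewer there is one more tool, called after "Emit:" as a command line: name --argument value ..., lists and objects as JSON in quotes. apply_moves: Moves the arm, as the interface text tells. Its arguments: {"type":"object","properties":{"rows":{"type":"array"}},"required":["rows"]}

```bash
mkdir -p pics; ls; cat > h.py <<'E'
import numpy as np,cv2
from rig import *
def P(n,depth,u,v):
    c=camera_params(n);d=depth[v,u];R=np.array(c["orientation"]);
    return np.array(c["xyz"])+R@np.array([(u-c["cx"])/c["fx"]*d,-(v-c["cy"])/c["fy"]*d,-d])
def cloud(n,D):
    c=camera_params(n);v,u=np.mgrid[0:384,0:512];R=np.array(c["orientation"])
    p=np.stack([(u-c["cx"])/c["fx"]*D,-(v-c["cy"])/c["fy"]*D,-D],-1)
    return p@R.T+np.array(c["xyz"])
E
python3 - <<'E'
from h import *
s=read_state();print({k:s[k] for k in("time_s","position","tcp_rot","force","opening")})
for n in("side","top"):
    print(n,camera_params(n))
    im,D=capture(n);np.savez(n+'.npz',im=im,D=D)
    cv2.imwrite(f'pics/{n}0.png',im[...,::-1])
    print((D>0).mean())
E
```

```text
pics
{'time_s': 0.0, 'position': array([ 0.17015253, -0.60068351,  0.24657181]), 'tcp_rot': array([[ 9.62211149e-01,  2.72304331e-01, -2.35986093e-04],
       [ 2.72304196e-01, -9.62208807e-01,  2.15320749e-03],
       [ 3.59259828e-04, -2.13610026e-03, -9.99997654e-01]]), 'force': array([-0.88685033,  0.09712401,  0.53756518]), 'opening': 0.9986439098290579}
side {'fx': 392.25665247238004, 'fy': 392.25665247238004, 'cx': 255.4638981030655, 'cy': 193.9024763670545, 'xyz': array([0.2161968 , 0.87089653, 0.74898298]), 'orientation': array([[-0.94653154,  0.17851465, -0.26872025],
       [-0.32252479, -0.5429051 ,  0.77539139],
       [-0.00747087,  0.82060135,  0.5714522 ]])}
0.9960784912109375
top {'fx': 416.3211507593107, 'fy': 416.3211507593107, 'cx': 256.43040821020026, 'cy': 189.11327988501031, 'xyz': array([0.32142343, 0.01672788, 1.29517127]), 'orientation': array([[ 0.00717867,  0.98381513, -0.17904263],
       [-0.99995664,  0.00812448,  0.00454994],
       [ 0.00593093,  0.17900221,  0.9838308 ]])}
0.996063232421875
```

```bash
python3 -c "
import cv2,numpy as np
a=cv2.imread('pics/side0.png');b=cv2.imread('pics/top0.png')
cv2.imwrite('pics/top0b.png',cv2.resize(b,(800,600)))"
```

```text
(no output)
```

View pics/side0.png

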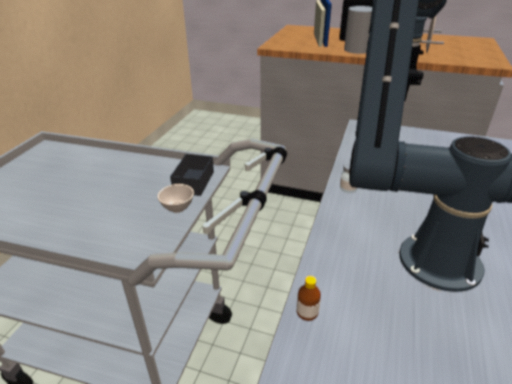

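View pics/top0b.png

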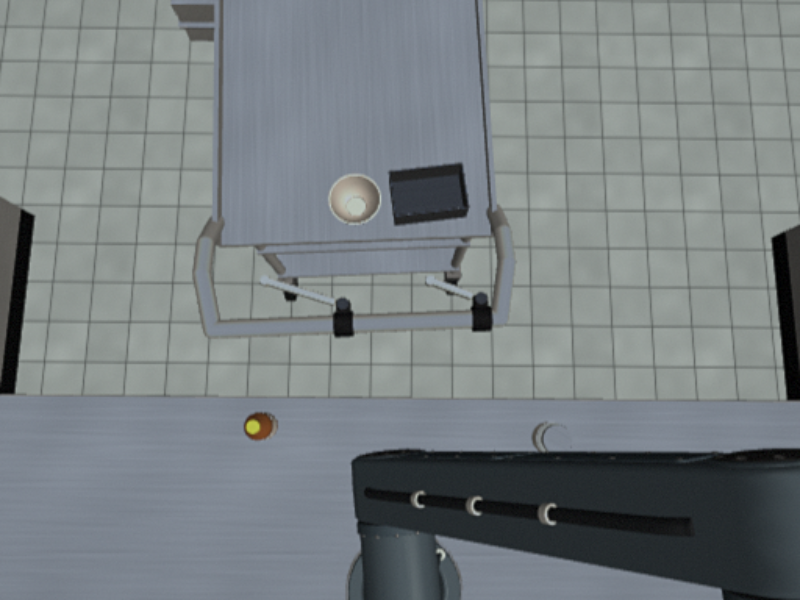

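The side view shows the trolley with clamps at about (275,152) and (252,200), the bowl, tin and bottle. In the top view (800x600 scale) the long clamp is at (343,320) with its tip at (264,281), and the short clamp is at (482,315) with its tip at (430,281). The jar is near (553,437) on the table.

```bash
python3 - <<'E'
from h import *
d=np.load('top.npz');im,D=d['im'],d['D'];C=cloud('top',D)
s=512/800
def at(u,v,r=0):
    u,v=int(round(u*s)),int(round(v*s));return C[v,u].round(4)
# bar: points whose height near bar top
for u in range(225,470,30):
    col=C[:,int(u*s)];sel=(col[:,2]>.172)&(col[:,2]<.20)&(col[:,0]>.5);rows=np.where(sel)[0];rows=rows[(rows>195)&(rows<222)]
    print('bar',u,rows.min(),rows.max(),col[rows].mean(0).round(4), col[rows,2].max().round(4))
R=C.reshape(-1,3)
g=im.mean(-1)
for name,(u0,u1) in dict(long=(325,365),short=(465,500)).items():
    m=np.zeros(g.shape,bool);m[int(305*s):int(345*s),int(u0*s):int(u1*s)]=1
    m&=(g<60)&(C[...,2]>.12)
    p=C[m];print(name,'clamp n',m.sum(),p.min(0).round(4),p.max(0).round(4),np.median(p,0).round(4))
for name,(u0,u1) in dict(long=(255,332),short=(420,474)).items():
    m=np.zeros(g.shape,bool);m[int(268*s):int(308*s),int(u0*s):int(u1*s)]=1
    m&=(C[...,2]>.16)&(C[...,2]<.2)
    p=C[m];x,y=p[:,0],p[:,1];print(name,'lever n',m.sum(),p.min(0).round(4),p.max(0).round(4),'z',np.median(p[:,2]).round(4),'slope',np.polyfit(y,x,1).round(4))
# side view check
d=np.load('side.npz');C2=cloud('side',d['D'])
for n,u,v in(("longclampS",252,200),("shortclampS",275,152),("longtip",208,227),("shorttip",250,165)):print(n,C2[v,u].round(4))
m=(C2[...,2]>.15)&(C2[...,2]<.20)&(C2[...,0]>.5)&(C2[...,0]<.8)
m[:, :200]=0;g2=d['im'].mean(-1)
k=m&(g2<60);n,l,st,ce=cv2.connectedComponentsWithStats(k.astype(np.uint8))
for i in range(1,n):
    if st[i,4]>20:p=C2[l==i];print('side clamp',st[i],p.min(0).round(3),p.max(0).round(3))
for n,u,v in(("bowl",355,200),("tin",430,195),("tin edge",392,222),("deck edge",350,240),("jar",548,437),("bottle",255,425)):print(n,at(u,v))
E
```

```text
Traceback (most recent call last):
ValueError: zero-size array to reduction operation minimum which has no identity
```

```bash
cat > m.py <<'E'
from h import *
d=np.load('top.npz');im,D=d['im'],d['D'];C=cloud('top',D)
s=512/800;g=im.mean(-1)
for u in (150,180,250,290):
    print(u,[(v,*C[v,u].round(3)) for v in range(198,216,3)])
for name,(u0,u1) in dict(long=(325,365),short=(465,500)).items():
    m=np.zeros(g.shape,bool);m[int(295*s):int(345*s),int(u0*s):int(u1*s)]=1
    m&=(g<60)&(C[...,2]>.12)
    p=C[m];print(name,'clamp n',m.sum(),p.min(0).round(4),p.max(0).round(4)) if len(p) else print(name,0)
for name,(u0,u1) in dict(long=(255,332),short=(420,474)).items():
    m=np.zeros(g.shape,bool);m[int(268*s):int(308*s),int(u0*s):int(u1*s)]=1
    m&=(C[...,2]>.14)&(C[...,2]<.22)
    p=C[m];x,y=p[:,0],p[:,1];print(name,'lever n',m.sum(),p.min(0).round(4),p.max(0).round(4),'z',np.median(p[:,2]).round(4),'slope',np.polyfit(y,x,1).round(4))
d=np.load('side.npz');C2=cloud('side',d['D'])
for n,u,v in(("longclampS",252,200),("shortclampS",275,152),("longtip",208,227),("shorttip",250,165)):print(n,C2[v,u].round(4))
def at(u,v):return C[int(v*s),int(u*s)].round(3)
for n,u,v in(("bowl",355,200),("tin",430,195),("tin edge",392,222),("deck edge",350,240),("jar",548,437),("bottle",255,425),("table",500,420)):print(n,at(u,v))
E
python3 m.py
```

```text
150 [(198, np.float64(0.645), np.float64(0.536), np.float64(-0.752)), (201, np.float64(0.629), np.float64(0.535), np.float64(-0.751)), (204, np.float64(0.615), np.float64(0.535), np.float64(-0.755)), (207, np.float64(0.472), np.float64(0.297), np.float64(0.187)), (210, np.float64(0.464), np.float64(0.296), np.float64(0.187)), (213, np.float64(0.457), np.float64(0.297), np.float64(0.181))]
180 [(198, np.float64(0.646), np.float64(0.387), np.float64(-0.751)), (201, np.float64(0.631), np.float64(0.386), np.float64(-0.751)), (204, np.float64(0.482), np.float64(0.218), np.float64(0.179)), (207, np.float64(0.473), np.float64(0.217), np.float64(0.182)), (210, np.float64(0.465), np.float64(0.216), np.float64(0.186)), (213, np.float64(0.457), np.float64(0.217), np.float64(0.179))]
250 [(198, np.float64(0.648), np.float64(0.039), np.float64(-0.748)), (201, np.float64(0.492), np.float64(0.029), np.float64(0.18)), (204, np.float64(0.482), np.float64(0.029), np.float64(0.187)), (207, np.float64(0.474), np.float64(0.029), np.float64(0.186)), (210, np.float64(0.467), np.float64(0.029), np.float64(0
[... 420 characters left out ...]
575), np.float64(-0.16), np.float64(-0.75))]
long clamp n 258 [0.3214 0.0167 0.1731] [0.5176 0.1287 1.2952]
short clamp n 257 [ 0.3214 -0.1443  0.1675] [0.5277 0.0167 1.2952]
long lever n 249 [0.5097 0.1347 0.1617] [0.5586 0.2587 0.1869] z 0.1801 slope [0.2986 0.4741]
short lever n 183 [ 0.5065 -0.115   0.1583] [ 0.5613 -0.0307  0.1847] z 0.179 slope [0.3627 0.5649]
longclampS [0.4803 0.1352 0.1866]
shortclampS [ 0.4942 -0.1104  0.1896]
longtip [0.545  0.2542 0.1776]
shorttip [ 0.5464 -0.0367  0.1772]
bowl [0.731 0.102 0.081]
tin [ 0.745 -0.044  0.08 ]
tin edge [0.688 0.032 0.078]
deck edge [0.653 0.11  0.077]
jar [ 0.284 -0.257  0.086]
bottle [0.3   0.271 0.108]
table [ 0.313 -0.185  0.   ]
```

```bash
cat > m2.py <<'E'
from h import *
d=np.load('top.npz');im,D=d['im'],d['D'];C=cloud('top',D);g=im.mean(-1);s=512/800
X=C[...,0];Y=C[...,1];Z=C[...,2];ok=(D>0)&(Z>.16)&(Z<.2)&(X>.42)
b=ok&(X<.51)&(Y>-.22)&(Y<.32)&(g>70)
# bar crest: centre of extreme edges per column
ys,xs=[],[]
for u in range(145,305):
    k=np.where(b[:,u])[0]
    if 6<=len(k)<=13 and len(k)==k[-1]-k[0]+1: ys.append(Y[k,u].mean());xs.append((X[k[0],u]+X[k[-1],u])/2)
a,c=np.polyfit(ys,xs,1);print('bar x=',a,c,len(ys),np.std(np.polyval([a,c],ys)-xs))
yaw=-np.arctan(a);ey=np.array([a,1])/np.hypot(a,1);ex=np.array([ey[1],-ey[0]])
print('ends',min(ys),max(ys),'yaw',yaw)
for n,(lo,hi),L,th,pr in(("long",(.1,.16),.153,.34,.110),("short",(-.16,-.09),.103,.4,.075)):
    k=ok&(g<60)&(Y>lo)&(Y<hi)&(X<.51)
    t=(C[k][:,:2]-[c,0])@ey;cy=(np.percentile(t,2)+np.percentile(t,98))/2
    print(n,'clamp len',np.ptp(t),'x off',((C[k][:,:2]-[c,0])@ex).mean(),k.sum())
    O=np.array([c,0])+ey*cy;piv=O+.034*ex
    tip=piv+L*(np.sin(th)*ex+np.cos(th)*ey)
    pr0=piv+pr*(np.sin(th)*ex+np.cos(th)*ey)+.006*(np.cos(th)*ex-np.sin(th)*ey)
    pr1=piv+pr*ey+.006*ex
    print(n,'clamp',O,'piv',piv,'tip',tip,'press rest',pr0,'stop',pr1)
    k=ok&(g>90)&(((C[...,:2]-O)@ex)>.042)&(((C[...,:2]-O)@ex)<.12)&(((C[...,:2]-O)@ey)>.02)&(((C[...,:2]-O)@ey)<L+.03)
    q=(C[k][:,:2]-piv);w=q@ey;v=q@ex;f=np.polyfit(w,v,1);print(' lever angle',np.arctan(f[0]),'offset',f[1],'reach',np.hypot(w,v).max(),'Z',np.median(C[k][:,2]))
print('deck edge/tin x', )
E
python3 m2.py
```

```text
bar x= -0.04905964880143158 0.4795441636481382 139 0.0006917781652310773
ends -0.10936019315895419 0.3105253829166276 yaw 0.049020345819130666
long clamp len 0.02795329046364195 x off 0.005925543553585181 210
long clamp [0.47396116 0.11380039] piv [0.50792031 0.11546642] tip [0.55181461 0.2620348 ] press rest [0.54522609 0.21912103] stop [0.50852303 0.22562828]
 lever angle 0.33216210796128737 offset 0.001673075327749227 reach 0.15007390991123137 Z 0.18018689458425563
short clamp len 0.03367019389371967 x off 0.00020166738433899554 205
short clamp [ 0.48580357 -0.12758773] piv [ 0.51976273 -0.1259217 ] tip [ 0.55517597 -0.02920096] press rest [ 0.55118329 -0.05755689] stop [ 0.52208047 -0.05071779]
 lever angle 0.368033932307572 offset 0.002287600256014651 reach 0.10165841712853735 Z 0.17944870426728987
deck edge/tin x
```

Emit:
apply_moves --rows '[{"z": -60,"claw": 255},{"x": 100,"y": -50,"z": -73,"claw": 255},{"x": 400,"y": -200,"z": -73,"rz": 2.17,"claw": 255},{"x": 400,"y": -200,"z": -73,"rz": 2.17,"claw": 255},{"x": 400,"y": -200,"z": -73,"rz": 2.17,"claw": 255},{"x": 400,"y": -200,"z": -73,"rz": 2.17,"claw": 255},{"x": 400,"y": -200,"z": -73,"rz": 2.17,"claw": 255},{"x": 400,"y": -200,"z": -73,"rz": 2.17,"claw": 255},{"x": 400,"y": -200,"z": -73,"rz": 2.17,"claw": 255},{"x": 400,"y": -200,"z": -73,"rz": 2.17,"claw": 255}]'

```text
validation failed for argument at $.ro...
```

Emit:
apply_moves --rows '[{"x": 0,"y": 0,"z": -60,"rx": 0,"ry": 0,"rz": 0,"claw": 255},{"x": 100,"y": -50,"z": -73,"rx": 0,"ry": 0,"rz": 0,"claw": 255},{"x": 400,"y": -200,"z": -73,"rx": 0,"ry": 0,"rz": 2.17,"claw": 255},{"x": 400,"y": -200,"z": -73,"rx": 0,"ry": 0,"rz": 2.17,"claw": 255},{"x": 400,"y": -200,"z": -73,"rx": 0,"ry": 0,"rz": 2.17,"claw": 255},{"x": 400,"y": -200,"z": -73,"rx": 0,"ry": 0,"rz": 2.17,"claw": 255},{"x": 400,"y": -200,"z": -73,"rx": 0,"ry": 0,"rz": 2.17,"claw": 255},{"x": 400,"y": -200,"z": -73,"rx": 0,"ry": 0,"rz": 2.17,"claw": 255},{"x": 400,"y": -200,"z": -73,"rx": 0,"ry": 0,"rz": 2.17,"claw": 255},{"x": 400,"y": -200,"z": -73,"rx": 0,"ry": 0,"rz": 2.17,"claw": 255}]'

```text
time_s: 1.35
position: [0.5007, -0.2995, 0.3201]
tcp_rot: [[0.999, 0.05, -0.001], [0.05, -0.999, 0.0], [-0.001, -0.0, -1.0]]
force: [-0.4, -0.5, 0.1]
opening: 0.017
grasp_force: 0.0
```

Emit:
apply_moves --rows '[{"x": 113,"y": -524,"z": 20,"rx": 0,"ry": 0,"rz": 0,"claw": 255},{"x": 113,"y": -524,"z": 20,"rx": 0,"ry": 0,"rz": 0,"claw": 255},{"x": 113,"y": -524,"z": 20,"rx": 0,"ry": 0,"rz": 0,"claw": 255},{"x": 113,"y": -524,"z": 20,"rx": 0,"ry": 0,"rz": 0,"claw": 255},{"x": 113,"y": -524,"z": 20,"rx": 0,"ry": 0,"rz": 0,"claw": 255},{"x": 113,"y": -524,"z": 20,"rx": 0,"ry": 0,"rz": 0,"claw": 255},{"x": 113,"y": -524,"z": 20,"rx": 0,"ry": 0,"rz": 0,"claw": 255},{"x": 113,"y": -524,"z": 20,"rx": 0,"ry": 0,"rz": 0,"claw": 255},{"x": 113,"y": -524,"z": 20,"rx": 0,"ry": 0,"rz": 0,"claw": 255},{"x": 113,"y": -524,"z": 20,"rx": 0,"ry": 0,"rz": 0,"claw": 255}]'

```text
time_s: 2.6
position: [0.5884, 0.2291, 0.2999]
tcp_rot: [[0.999, 0.05, -0.001], [0.05, -0.999, -0.0], [-0.001, 0.0, -1.0]]
force: [0.4, -1.6, -0.9]
opening: 0.004
grasp_force: 0.0
```

```bash
python3 - <<'E'
from h import *
im,D=capture('wrist');cv2.imwrite('pics/w1.png',im[...,::-1]);s=read_state();print(s['position'],s['force'],s['time_s'],camera_params('wrist'))
E
```

```text
[0.58829115 0.22764596 0.29993347] [-0.1424337  -0.05751375 -0.80516614] 2.65 {'fx': 297.3186396354542, 'fy': 297.3186396354542, 'cx': 261.1284894569214, 'cy': 194.4481975009489, 'xyz': array([0.65756178, 0.23210403, 0.4369986 ]), 'orientation': array([[ 0.04934787,  0.96595322,  0.25396687],
       [-0.99878081,  0.04739537,  0.0138049 ],
       [ 0.00129804, -0.25433848,  0.96711439]])}
```

View pics/w1.png

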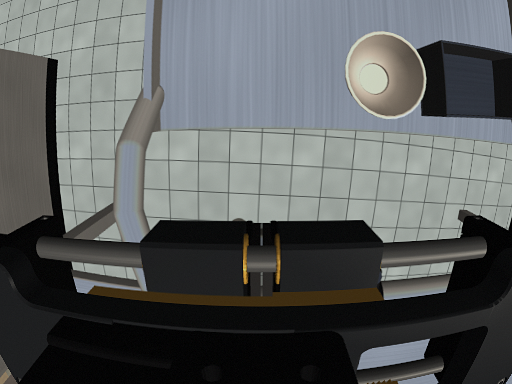

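The wrist view shows the closed fingers at about (262,260) over open air between deck and bar, with the bowl and tin well away. I'll descend now.

Emit:
apply_moves --rows '[{"x": 0,"y": 0,"z": 60,"rx": 0,"ry": 0,"rz": 0,"claw": 255},{"x": 0,"y": 0,"z": 100,"rx": 0,"ry": 0,"rz": 0,"claw": 255},{"x": 0,"y": 0,"z": 127,"rx": 0,"ry": 0,"rz": 0,"claw": 255},{"x": 0,"y": 0,"z": 127,"rx": 0,"ry": 0,"rz": 0,"claw": 255}]'

```text
time_s: 3.15
position: [0.5867, 0.2257, 0.1713]
tcp_rot: [[0.999, 0.045, -0.006], [0.045, -0.999, -0.002], [-0.006, 0.002, -1.0]]
force: [0.2, 0.4, 1.0]
opening: 0.003
grasp_force: 0.0
```

```bash
python3 - <<'E'
from h import *
s=read_state();print(s['position'],s['force'],s['time_s'])
im,D=capture('top');im2,D2=capture('side')
a=cv2.resize(im[130:260,130:350],None,fx=2.6,fy=2.6)[:, :572];b=cv2.resize(im2[100:290,180:400],None,fx=1.3,fy=1.3)
cv2.imwrite('pics/t1.png',np.vstack([a[...,::-1],np.pad(b,((0,0),(0,a.shape[1]-b.shape[1]),(0,0)))[...,::-1]]))
E
```

```text
[0.58670688 0.22570494 0.17129882] [0.23496757 0.37983001 0.95474424] 3.15
```

View pics/t1.png

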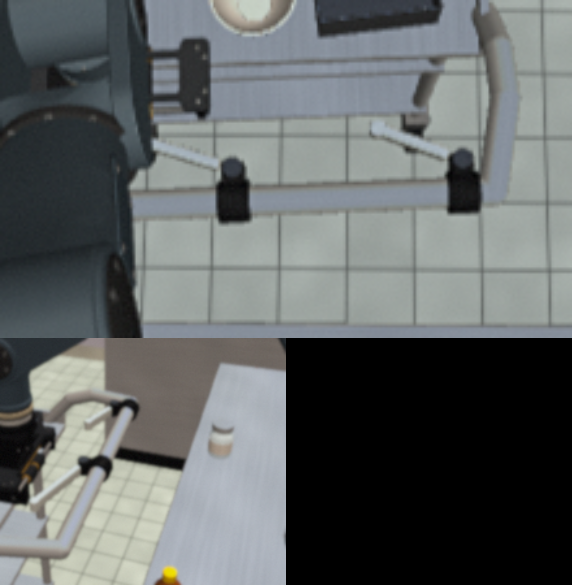

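The gripper hangs beyond the long lever (its blade runs from (155,145) to (215,165)), and both levers are out. I'll press in stages while watching the force.

Emit:
apply_moves --rows '[{"x": -10,"y": 0,"z": 0,"rx": 0,"ry": 0,"rz": 0,"claw": 255},{"x": -20,"y": 0,"z": 0,"rx": 0,"ry": 0,"rz": 0,"claw": 255},{"x": -30,"y": 0,"z": 0,"rx": 0,"ry": 0,"rz": 0,"claw": 255},{"x": -36,"y": 0,"z": 0,"rx": 0,"ry": 0,"rz": 0,"claw": 255},{"x": -40,"y": 0,"z": 0,"rx": 0,"ry": 0,"rz": 0,"claw": 255},{"x": -40,"y": 0,"z": 0,"rx": 0,"ry": 0,"rz": 0,"claw": 255}]'

```text
time_s: 4.0
position: [0.5494, 0.2276, 0.1745]
tcp_rot: [[0.999, 0.049, 0.004], [0.049, -0.999, 0.001], [0.004, -0.001, -1.0]]
force: [5.0, 1.9, 1.7]
opening: 0.003
grasp_force: 2.2
```

Emit:
apply_moves --rows '[{"x": -6,"y": 0,"z": 0,"rx": 0,"ry": 0,"rz": 0,"claw": 255},{"x": -12,"y": 0,"z": 0,"rx": 0,"ry": 0,"rz": 0,"claw": 255},{"x": -18,"y": 0,"z": 0,"rx": 0,"ry": 0,"rz": 0,"claw": 255},{"x": -23,"y": 0,"z": 0,"rx": 0,"ry": 0,"rz": 0,"claw": 255},{"x": -25,"y": 0,"z": 0,"rx": 0,"ry": 0,"rz": 0,"claw": 255},{"x": -25,"y": 0,"z": 0,"rx": 0,"ry": 0,"rz": 0,"claw": 255}]'

```text
time_s: 4.75
position: [0.5257, 0.2272, 0.1744]
tcp_rot: [[0.999, 0.048, 0.007], [0.048, -0.999, 0.003], [0.007, -0.003, -1.0]]
force: [7.7, 5.7, -0.7]
opening: 0.007
grasp_force: 3.3
```

Emit:
apply_moves --rows '[{"x": -2,"y": 0,"z": 0,"rx": 0,"ry": 0,"rz": 0,"claw": 255},{"x": -4,"y": 0,"z": 0,"rx": 0,"ry": 0,"rz": 0,"claw": 255},{"x": -5,"y": 0,"z": 0,"rx": 0,"ry": 0,"rz": 0,"claw": 255},{"x": -5,"y": 0,"z": 0,"rx": 0,"ry": 0,"rz": 0,"claw": 255}]'

```text
time_s: 5.25
position: [0.5216, 0.2271, 0.1745]
tcp_rot: [[0.999, 0.048, 0.008], [0.048, -0.999, 0.003], [0.009, -0.003, -1.0]]
force: [8.2, 5.2, -1.2]
opening: 0.007
grasp_force: 3.9
```

Emit:
apply_moves --rows '[{"x": -1,"y": 0,"z": 0,"rx": 0,"ry": 0,"rz": 0,"claw": 255},{"x": -2,"y": 0,"z": 0,"rx": 0,"ry": 0,"rz": 0,"claw": 255},{"x": -3,"y": 0,"z": 0,"rx": 0,"ry": 0,"rz": 0,"claw": 255},{"x": -3,"y": 0,"z": 0,"rx": 0,"ry": 0,"rz": 0,"claw": 255}]'

```text
time_s: 5.75
position: [0.5214, 0.2271, 0.1747]
tcp_rot: [[0.999, 0.048, 0.015], [0.048, -0.999, 0.004], [0.015, -0.003, -1.0]]
force: [12.6, 5.1, -3.9]
opening: 0.006
grasp_force: 6.3
```

Emit:
apply_moves --rows '[{"x": -1,"y": 0,"z": 0,"rx": 0,"ry": 0,"rz": 0,"claw": 255},{"x": -1,"y": 0,"z": 0,"rx": 0,"ry": 0,"rz": 0,"claw": 255},{"x": -1,"y": 0,"z": 0,"rx": 0,"ry": 0,"rz": 0,"claw": 255},{"x": -1,"y": 0,"z": 0,"rx": 0,"ry": 0,"rz": 0,"claw": 255},{"x": -1,"y": 0,"z": 0,"rx": 0,"ry": 0,"rz": 0,"claw": 255},{"x": -1,"y": 0,"z": 0,"rx": 0,"ry": 0,"rz": 0,"claw": 255},{"x": -1,"y": 0,"z": 0,"rx": 0,"ry": 0,"rz": 0,"claw": 255},{"x": -1,"y": 0,"z": 0,"rx": 0,"ry": 0,"rz": 0,"claw": 255}]'

```text
time_s: 6.75
position: [0.5213, 0.2271, 0.1747]
tcp_rot: [[0.999, 0.048, 0.016], [0.048, -0.999, 0.004], [0.017, -0.004, -1.0]]
force: [14.5, 5.2, -6.0]
opening: 0.007
grasp_force: 7.1
```

```bash
python3 - <<'E'
from h import *
s=read_state();print(s['position'],s['force'],s['time_s'])
im,D=capture('top');im2,D2=capture('side')
np.savez('press1.npz',im=im,D=D,im2=im2,D2=D2)
a=cv2.resize(im[160:230,130:350],(800,255),interpolation=2);b=cv2.resize(im2[130:280,180:340],(370,345),interpolation=2)
cv2.imwrite('pics/p1.png',np.vstack([a,np.pad(b,((0,0),(0,430),(0,0)))])[...,::-1])
E
```

```text
[0.52133782 0.22707595 0.1747436 ] [14.51508435  5.16513392 -5.97836294] 6.75
```

View pics/p1.png

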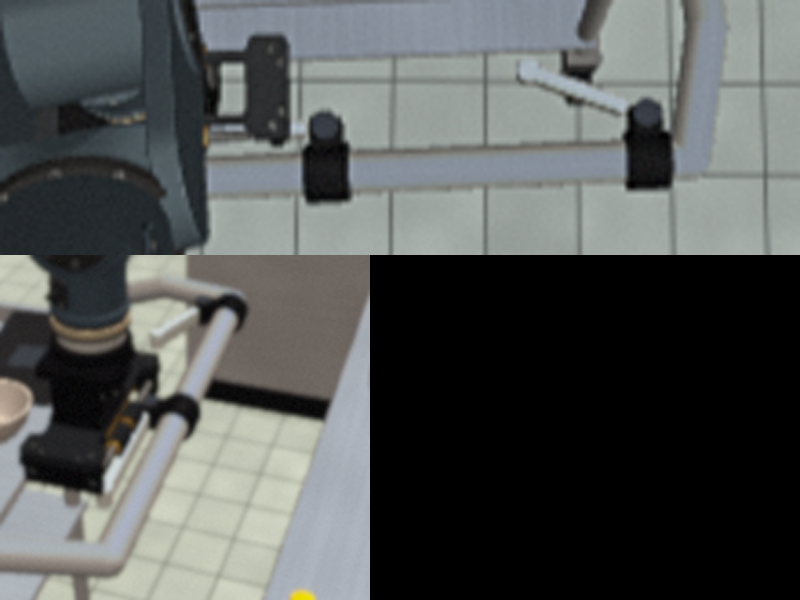

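In the side view the long lever (105,490)–(180,425) is parallel to the bar, and the short lever is still out at (525,72). It has been held for more than 1 s, so I'll release it and lift.

Emit:
apply_moves --rows '[{"x": 5,"y": 0,"z": 0,"rx": 0,"ry": 0,"rz": 0,"claw": 255},{"x": 20,"y": 0,"z": 0,"rx": 0,"ry": 0,"rz": 0,"claw": 255},{"x": 40,"y": 0,"z": 0,"rx": 0,"ry": 0,"rz": 0,"claw": 255},{"x": 60,"y": 0,"z": 0,"rx": 0,"ry": 0,"rz": 0,"claw": 255},{"x": 72,"y": 0,"z": 0,"rx": 0,"ry": 0,"rz": 0,"claw": 255},{"x": 72,"y": 0,"z": -40,"rx": 0,"ry": 0,"rz": 0,"claw": 255},{"x": 72,"y": 0,"z": -90,"rx": 0,"ry": 0,"rz": 0,"claw": 255},{"x": 72,"y": 0,"z": -110,"rx": 0,"ry": 0,"rz": 0,"claw": 255},{"x": 72,"y": 0,"z": -110,"rx": 0,"ry": 0,"rz": 0,"claw": 255}]'

```text
time_s: 7.98
position: [0.5859, 0.229, 0.285]
tcp_rot: [[0.999, 0.049, 0.002], [0.049, -0.999, 0.0], [0.002, -0.0, -1.0]]
force: [0.3, -0.3, -0.1]
opening: 0.004
grasp_force: 0.0
```

Emit:
apply_moves --rows '[{"x": -4,"y": 276,"z": 0,"rx": 0,"ry": 0,"rz": 0,"claw": 255},{"x": -4,"y": 276,"z": 0,"rx": 0,"ry": 0,"rz": 0,"claw": 255},{"x": -4,"y": 276,"z": 0,"rx": 0,"ry": 0,"rz": 0,"claw": 255},{"x": -4,"y": 276,"z": 0,"rx": 0,"ry": 0,"rz": 0,"claw": 255},{"x": -4,"y": 276,"z": 0,"rx": 0,"ry": 0,"rz": 0,"claw": 255},{"x": -4,"y": 276,"z": 0,"rx": 0,"ry": 0,"rz": 0,"claw": 255},{"x": -4,"y": 276,"z": 0,"rx": 0,"ry": 0,"rz": 0,"claw": 255}]'

```text
time_s: 8.85
position: [0.5944, -0.046, 0.2822]
tcp_rot: [[0.999, 0.049, -0.003], [0.049, -0.999, 0.002], [-0.003, -0.002, -1.0]]
force: [0.6, 0.3, -0.1]
opening: 0.008
grasp_force: 0.0
```

```bash
python3 - <<'E'
from h import *
s=read_state();print(s['position'],s['force'],s['time_s'])
im,D=capture('top');im2,D2=capture('side')
a=cv2.resize(im[160:230,130:350],(800,255),interpolation=2);b=cv2.resize(im2[130:280,180:340],(370,345),interpolation=2)
cv2.imwrite('pics/p2.png',np.vstack([a,np.pad(b,((0,0),(0,430),(0,0)))])[...,::-1])
E
```

```text
[ 0.59436085 -0.04598581  0.28215332] [ 0.64030522  0.30250208 -0.06410953] 8.85
```

View pics/p2.png

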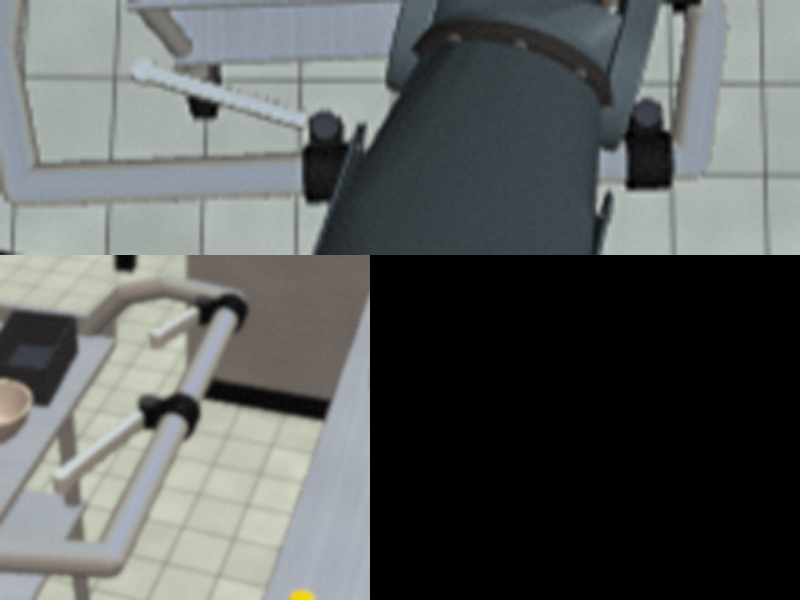

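Both levers are out: the long tip is at (140,72) in the top crop, and the short tip at (155,340) in the side crop. I'll descend beyond the short lever and approach.

Emit:
apply_moves --rows '[{"x": 0,"y": 0,"z": 50,"rx": 0,"ry": 0,"rz": 0,"claw": 255},{"x": 0,"y": 0,"z": 90,"rx": 0,"ry": 0,"rz": 0,"claw": 255},{"x": 0,"y": 0,"z": 109,"rx": 0,"ry": 0,"rz": 0,"claw": 255},{"x": 0,"y": 0,"z": 109,"rx": 0,"ry": 0,"rz": 0,"claw": 255},{"x": -10,"y": 0,"z": 109,"rx": 0,"ry": 0,"rz": 0,"claw": 255},{"x": -20,"y": 0,"z": 109,"rx": 0,"ry": 0,"rz": 0,"claw": 255},{"x": -28,"y": 0,"z": 109,"rx": 0,"ry": 0,"rz": 0,"claw": 255},{"x": -34,"y": 0,"z": 109,"rx": 0,"ry": 0,"rz": 0,"claw": 255},{"x": -34,"y": 0,"z": 109,"rx": 0,"ry": 0,"rz": 0,"claw": 255}]'

```text
time_s: 10.07
position: [0.5631, -0.0489, 0.1761]
tcp_rot: [[0.999, 0.048, 0.006], [0.048, -0.999, -0.001], [0.006, 0.001, -1.0]]
force: [4.7, 1.4, 1.6]
opening: 0.005
grasp_force: 2.0
```

Emit:
apply_moves --rows '[{"x": -6,"y": 0,"z": 0,"rx": 0,"ry": 0,"rz": 0,"claw": 255},{"x": -12,"y": 0,"z": 0,"rx": 0,"ry": 0,"rz": 0,"claw": 255},{"x": -18,"y": 0,"z": 0,"rx": 0,"ry": 0,"rz": 0,"claw": 255},{"x": -23,"y": 0,"z": 0,"rx": 0,"ry": 0,"rz": 0,"claw": 255},{"x": -25,"y": 0,"z": 0,"rx": 0,"ry": 0,"rz": 0,"claw": 255},{"x": -25,"y": 0,"z": 0,"rx": 0,"ry": 0,"rz": 0,"claw": 255}]'

```text
time_s: 10.82
position: [0.5388, -0.0498, 0.1758]
tcp_rot: [[0.999, 0.047, 0.006], [0.047, -0.999, 0.0], [0.006, 0.0, -1.0]]
force: [5.4, 3.9, 1.1]
opening: 0.005
grasp_force: 3.3
```

Emit:
apply_moves --rows '[{"x": -1,"y": 0,"z": 0,"rx": 0,"ry": 0,"rz": 0,"claw": 255},{"x": -2,"y": 0,"z": 0,"rx": 0,"ry": 0,"rz": 0,"claw": 255},{"x": -3,"y": 0,"z": 0,"rx": 0,"ry": 0,"rz": 0,"claw": 255},{"x": -4,"y": 0,"z": 0,"rx": 0,"ry": 0,"rz": 0,"claw": 255},{"x": -4,"y": 0,"z": 0,"rx": 0,"ry": 0,"rz": 0,"claw": 255}]'

```text
time_s: 11.45
position: [0.5354, -0.0497, 0.1758]
tcp_rot: [[0.999, 0.047, 0.007], [0.047, -0.999, 0.001], [0.007, -0.0, -1.0]]
force: [7.0, 5.1, 1.4]
opening: 0.002
grasp_force: 4.1
```

Emit:
apply_moves --rows '[{"x": -1,"y": 0,"z": 0,"rx": 0,"ry": 0,"rz": 0,"claw": 255},{"x": -2,"y": 0,"z": 0,"rx": 0,"ry": 0,"rz": 0,"claw": 255},{"x": -3,"y": 0,"z": 0,"rx": 0,"ry": 0,"rz": 0,"claw": 255},{"x": -3,"y": 0,"z": 0,"rx": 0,"ry": 0,"rz": 0,"claw": 255}]'

```text
time_s: 11.95
position: [0.535, -0.0498, 0.176]
tcp_rot: [[0.999, 0.046, 0.013], [0.046, -0.999, 0.001], [0.013, -0.0, -1.0]]
force: [12.2, 6.4, -1.7]
opening: 0.009
grasp_force: 6.7
```

Position has stopped and the force has jumped, so the lever is at its stop. I'll hold it.

Emit:
apply_moves --rows '[{"x": -1,"y": 0,"z": 0,"rx": 0,"ry": 0,"rz": 0,"claw": 255},{"x": -1,"y": 0,"z": 0,"rx": 0,"ry": 0,"rz": 0,"claw": 255},{"x": -1,"y": 0,"z": 0,"rx": 0,"ry": 0,"rz": 0,"claw": 255},{"x": -1,"y": 0,"z": 0,"rx": 0,"ry": 0,"rz": 0,"claw": 255},{"x": -1,"y": 0,"z": 0,"rx": 0,"ry": 0,"rz": 0,"claw": 255},{"x": -1,"y": 0,"z": 0,"rx": 0,"ry": 0,"rz": 0,"claw": 255},{"x": -1,"y": 0,"z": 0,"rx": 0,"ry": 0,"rz": 0,"claw": 255},{"x": -1,"y": 0,"z": 0,"rx": 0,"ry": 0,"rz": 0,"claw": 255}]'

```text
time_s: 12.95
position: [0.5349, -0.0498, 0.176]
tcp_rot: [[0.999, 0.046, 0.015], [0.046, -0.999, 0.001], [0.015, -0.0, -1.0]]
force: [14.9, 7.0, -3.9]
opening: 0.002
grasp_force: 7.5
```

```bash
python3 - <<'E'
from h import *
s=read_state();print(s['position'],s['force'],s['time_s'])
im,D=capture('top');im2,D2=capture('side')
a=cv2.resize(im[160:230,130:350],(800,255),interpolation=2);b=cv2.resize(im2[130:280,180:340],(370,345),interpolation=2)
cv2.imwrite('pics/p3.png',np.vstack([a,np.pad(b,((0,0),(0,430),(0,0)))])[...,::-1])
E
```

```text
[ 0.53490747 -0.0497616   0.1759972 ] [14.8893801   7.04442041 -3.94639293] 12.95
```

View pics/p3.png

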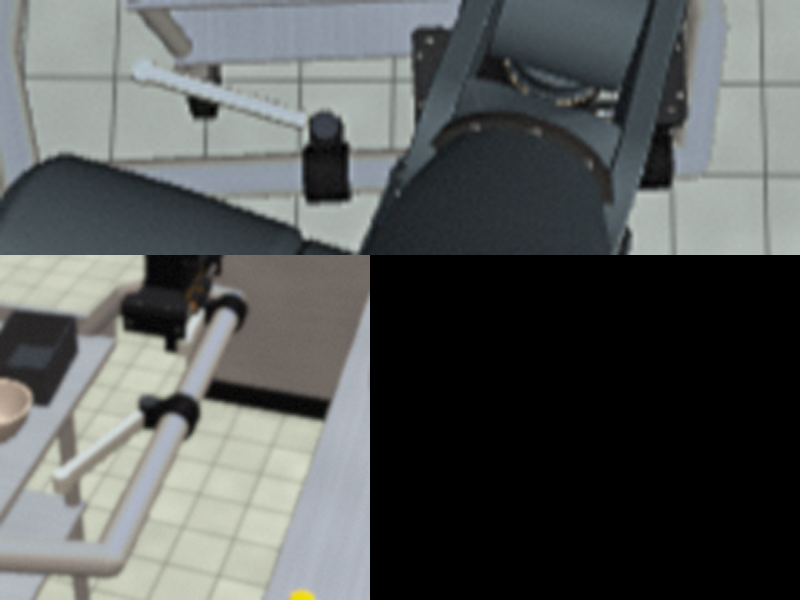

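The short lever is now parallel to the bar in the side crop (near (190,335)), and the long one is out with its tip at (140,72). I'll release it and lift clear.

Emit:
apply_moves --rows '[{"x": 5,"y": 0,"z": 0,"rx": 0,"ry": 0,"rz": 0,"claw": 255},{"x": 20,"y": 0,"z": 0,"rx": 0,"ry": 0,"rz": 0,"claw": 255},{"x": 40,"y": 0,"z": 0,"rx": 0,"ry": 0,"rz": 0,"claw": 255},{"x": 58,"y": 0,"z": 0,"rx": 0,"ry": 0,"rz": 0,"claw": 255},{"x": 66,"y": 0,"z": 0,"rx": 0,"ry": 0,"rz": 0,"claw": 255},{"x": 66,"y": 0,"z": -40,"rx": 0,"ry": 0,"rz": 0,"claw": 255},{"x": 66,"y": 0,"z": -90,"rx": 0,"ry": 0,"rz": 0,"claw": 255},{"x": 66,"y": 0,"z": -120,"rx": 0,"ry": 0,"rz": 0,"claw": 255},{"x": 66,"y": 0,"z": -120,"rx": 0,"ry": 0,"rz": 0,"claw": 255},{"x": 66,"y": 0,"z": -120,"rx": 0,"ry": 0,"rz": 0,"claw": 255}]'

```text
time_s: 14.3
position: [0.5929, -0.0468, 0.293]
tcp_rot: [[0.999, 0.049, -0.004], [0.049, -0.999, 0.001], [-0.004, -0.001, -1.0]]
force: [0.3, -0.5, 0.7]
opening: 0.005
grasp_force: 0.0
```

```bash
python3 - <<'E'
from h import *
s=read_state();print(s['position'],s['force'],s['time_s'])
im2,D2=capture('side');o=np.load('side.npz')['im']
d=cv2.absdiff(im2,o).max(-1)
print('change around levers',[(d[a:b,c:e]>60).sum() for a,b,c,e in((190,240,195,270),(148,175,240,285),(155,220,155,220),(270,325,290,325))])
E
```

```text
[ 0.59290035 -0.0468494   0.29300391] [ 0.34865489 -0.54687315  0.71953098] 14.3
change around levers [np.int64(0), np.int64(0), np.int64(0), np.int64(0)]
```

Levers, bowl, tin and bottle look the same as in the first side picture, so I'm handing in.

```bash
python3 -c "
from rig import *
print(hand_in())"
```

```text
the job is handed in; nothing more can be done
None
```

I pressed the long lever and then the short one to their stops, held each for about a second at roughly 15 N along the press, and let both spring fully out; the job is handed in, but the verdict was not shown to me.

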